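# Hang the deep socket back on the slanted socket rack

## Robot

A 6-joint arm with a two-finger parallel gripper is mounted at the origin on the work surface. World frame = base frame: x ahead of the robot, y to its left, z up, the work surface at z = 0. Lengths are in m, angles in rad, forces in N, time in s.
With the tool pointing down it reaches from about 0.375 to 0.9 m from the base axis. Payload 3.1 kg.
Tool frame: the origin (TCP) lies at the centre of the arm's flange, where the gripper is bolted on; the fingertips stand robot.tip_extent ahead of it and the grasp point (between the pads) lies 164 mm ahead of it (robot.tip_extent is the distance from the TCP to the fingertips, in m); z points along the fingers, y is the line along which they close (so a half turn about z gives the same grasp; the last joint's range is limited). The gripper opens to 87 mm and grips with 3 to 60 N. Pads are 19 mm wide; open, the fingers measure 117 mm over their backs; the gripper's body (75 mm by 190 mm) begins 51 mm behind the grasp point.
Start: joints at [-1.448, 0.527, 1.433, -0, 1.181, -0.178], TCP at [0.185, -0.597, 0.405] pointing down, gripper open.
Joint ranges: [-3.08, 3.08], [-0.75, 2.2], [0.22, 2.44], [-1.43, 4.57], [0, 2.65], [-2.85, 2.85]. Speed limits (rad/s): [2.79, 2.79, 3.14, 3.14, 3.14, 3.14].

## Interface

Orientations are given as a unit quaternion [x, y, z, w].
In Python, from rig import get_obs, camera, hand_in, cut_out, robot gives the robot as it stands.
- The arm moves only by the tool step_arm, never from a script. Its argument "rows" is a list of rows, each a list of 6 numbers: the shift along the world's x, y, z in m, then the turn, a rotation vector about the world's x, y, z in degrees. A call has 1 to 12 rows; each row shifts and turns the commanded pose from where the row before left it; what a row does not reach is not made up. A row lasts 1/8 s, in which the tool goes at most 62.5 mm and 10.7 degrees, less where a joint would pass 70% of its speed; a pose out of reach is approached as far as the arm can. A call is refused whole if a number of a shift passes 0.0625 or a number of a turn 10.7, either way. A call with a gripper value outside its range is refused whole. "jaw" is the finger opening in m, from 0 to 0.087, set as the call begins (left out, the last holds). The fingers move at their own pace and stop on an object; "squeeze" is the grip in N (left out, the last holds). Time passes only in rows, so rows that do not move let the fingers close. It gives the time, the measured TCP pose, the force, the opening and the grip force at its end, in the units of the state.
- get_obs(): the state, without advancing time (a new reading comes with each control period).
- camera(name): name is "side" or "top"; returns a dict with "pixels" (384x512x3 uint8, blue, green, red), "depth" (384x512 float32, m along the optical axis (not along the pixel's ray), 0 where there is no reading), "fov_y" (degrees; the focal length in pixels is half the picture's height over the tangent of half this angle, whatever the lens; pixels are square), "cx", "cy" (the principal point, pixels), "extrinsics" (4x4, takes a point from camera to world coordinates). Camera axes: x right, y up, looking along -z (the intrinsics and any distortion apply to the point x, -y, -z); pixel columns grow to the right and rows downward; lengths in m; the calibration is good to about 2 mm. A picture is of the moment at which its call begins.
- hand_in(): hands the job in; it is judged then, once.
Trained networks look in the newest picture that a camera, given by its name, has taken for a name from the list of things; names that differ only in an ending like _2 or _b are one class to them, and where a whole thing is asked for, a point or a joint stands for the part that bears it (a point fixed in the world has none). Each returns a list of dicts, best first, with "confidence" (0 to 1); they miss things now and then, are a little off and sometimes report something else, mostly with a low value. They report only what shows in the picture. A call takes as long as a camera call. They do not tell look-alikes from the thing itself.
- cut_out(label, camera): "region" (384x512 bool, what is visible of it) and "extent" ([centre column, centre row, width, height] in pixels, round what is visible of it).
The state is a dict: "time": time; "q": joint angles; "joint_velocities": joint speeds; "joint_torque": joint torques, N m; "position": TCP position; "tool_rot": TCP orientation; "ft_force": force on the tool from outside, world axes, zero at the start; "moment": the same for the moment, N m; "grip_width": finger opening in m; "grip_force": force on a finger pad.
Only numpy, scipy, OpenCV 4.12 (cv2) and the standard library are available. Lean on these libraries where they do the work, as an engineer would, in place of code of your own. Each camera call takes 0.05 s, during which the arm holds its last target. There are 200 camera calls.

## Task

Hang the deep socket that stands on the bench on the one bare post of the sloping socket rack, drive end first and in line with the post. The square post may be turned any way about its axis, so press lightly and turn the socket until its square drops on, without forcing it; then push it fully home against the collar, let go, and leave the other things where they are.

Things in the scene. Friction and masses are not known exactly. Their poses are not given: they have to be found in the camera images.
- socket: loose deep socket: plain steel tube, 30 mm across, 80 mm long, about 0.25 kg, standing on its drive end; the taller of the two sockets standing on the bench. Origin: centre of the drive-end face (underside as it stands); z along the tube to the hexagon end. The drive end has a square hole 14.2 mm across flats, 24 mm deep, mouth chamfered 1.5 mm; flats face its x and y axes.
- seat (a point): centre of the round black collar (33 mm across) of the bare post, on the face against which the socket must sit. z runs out along the post, up and away from the rack's face, 55 degrees above the horizontal; y along the rack. On it stands the bare black plastic post: 12.7 mm square up to 12 mm above the collar. A spring leaf on one flat resists the last 10 mm with up to 8 N.
- post_tip (a point): tip of the bare post, 20 mm out from the seat; same axes as the seat (they do not show the post's turn). The post tapers over its last 8 mm to a 6 mm square here. Crossed, the socket's face rides about 11 to 14 mm above the collar; in line it goes down to 0.
- clip: the bare post with its collar and clip, fixed on the rail; origin at the seat point, z up, y along the rack. The post is screwed in tight, its square turned at any angle about its axis, not reported. A square repeats every 90 degrees and goes on within about 7 degrees either way. A push over 25 N or a hard twist bruises it. Neighbours stand 54 mm to either side.
- rack: grey sheet-steel stand with an aluminium rail, fixed to the bench, 290 mm wide, 115 mm deep, 65 mm high; origin at bench level below the middle of the row, y along the row. Seats 50 mm above the bench at y = -81, -27, 27 and 81 mm; three posts carry short sockets (22 to 27 mm across, up to 40 mm long, held fast), in any order with the bare post.
- short_socket: bystander: loose short socket, 29 mm across and 38 mm high, standing on the bench; origin at the centre of its underside
- oil_tin: bystander: round green oil tin, 66 mm across and 92 mm high with its cap, standing on the bench; origin at the centre of its underside
- spanner: bystander: steel spanner 190 mm long, lying on the far part of the bench; origin at the middle of its underside
Mind the look-alikes: they are no part of the job. Leave any blue, green or yellow look-alike of the socket alone.

How it is judged:
By the outcome, as a careful person would: the job done as asked, in the order asked, and still so for the second after the job is handed in, with the robot touching nothing.
It also fails if it takes over 58 s, if anything falls off the work surface, if the arm or the gripper's body presses on something with over 40 N, if the wrist force passes 120 N, or if a joint passes its speed limit or range.

## Working session

There is one attempt and no reset: what is moved stays moved. The work goes in short steps, Python scripts to look and compute and a tool call to move; the robot and the scene stay as the last step left them, time stands still between calls to the robot, and variables do not carry over. Pictures are saved under pics/ and viewed, at most 10 in all, crops included, and the job is handed in when it is done.

Besides the shell and the picture viewer there is one more tool, called after ">>>" in YAML: its name, and indented under it one key for each argument. step_arm: Moves the arm, as the interface text tells. Its arguments: {"type":"object","properties":{"rows":{"type":"array"},"jaw":{"type":"number"},"squeeze":{"type":"number"}},"required":["rows"]}

```bash
ls; mkdir -p pics
cat > h.py <<'E'
import numpy as np, cv2
from rig import get_obs, camera, hand_in, cut_out, robot
def pts(c):
    d=c['depth']; H,W=d.shape; f=H/2/np.tan(np.radians(c['fov_y']/2))
    v,u=np.mgrid[:H,:W]
    P=np.stack([(u-c['cx'])/f*d,-(v-c['cy'])/f*d,-d],-1)
    E=np.array(c['extrinsics']); return P@E[:3,:3].T+E[:3,3]
def proj(c,p):
    E=np.array(c['extrinsics']); q=(np.asarray(p)-E[:3,3])@E[:3,:3]
    f=192/np.tan(np.radians(c['fov_y']/2)); return c['cx']+f*q[...,0]/-q[...,2], c['cy']-f*q[...,1]/-q[...,2]
E
cat > a.py <<'E'
from h import *
np.set_printoptions(precision=4,suppress=True)
o=get_obs(); print(o); print(robot)
ims=[]
for n in ['side','top']:
    c=camera(n); np.save(f'{n}.npy',c,allow_pickle=True); P=pts(c)
    print(n,c['fov_y'],c['cx'],c['cy'],[k for k in c]); print(np.array(c['extrinsics']))
    cv2.imwrite(f'pics/{n}.png',cv2.resize(c['pixels'],(768,576)))
    for l in ['socket','clip','rack','short_socket','oil_tin','spanner','post_tip']:
        try:
            for r in cut_out(l,n)[:4]:
                Q=P[r['region']&(c['depth']>0)]
                print(l,round(r['confidence'],2),np.round(r['extent']),Q.min(0),Q.max(0),np.median(Q,0))
        except Exception as e: print(l,e)
E
python3 a.py
```

```text
pics
{'time': 0.0, 'q': array([-1.4485,  0.5284,  1.4338, -0.    ,  1.1814, -0.1785]), 'joint_velocities': array([ 0.0003, -0.    , -0.0001,  0.0005, -0.    , -0.0011]), 'joint_torque': array([ -0.0005, -44.0038, -17.659 ,   0.063 ,   0.0582,  -0.0002]), 'position': array([ 0.1852, -0.5966,  0.4038]), 'tool_rot': array([ 0.9887,  0.1498,  0.    , -0.001 ]), 'ft_force': array([-0.0974,  0.2751,  0.5007]), 'moment': array([-0.0118, -0.0421,  0.0043]), 'grip_force': 0.0, 'grip_width': 0.08686566647148293}
<Robot object at 0x7fbebed5be00>
side 46.34164458141707 255.22682516393323 191.22998252826864 ['pixels', 'depth', 'fov_y', 'cx', 'cy', 'extrinsics']
[[ 0.9998 -0.0015 -0.0183  0.5829]
 [-0.0124  0.6804 -0.7328 -0.6478]
 [ 0.0135  0.7329  0.6802  0.7443]
 [ 0.      0.      0.      1.    ]]
socket 0.71 [203. 124.  14.  21.] [0.4507 0.3352 0.0246] [0.4756 0.3706 0.0799] [0.4645 0.3434 0.067 ]
socket 0.6 [202. 145.  17.  24.] [ 0.4347  0.2654 -0.0027] [0.478  0.4091 0.081 ] [0.4645 0.2721 0.0569]
socket 0.55 [206. 110.  12.  18.] [ 0.4344  0.4066 -0.0003] [0.476  0.5147 0.081 ] [0.462
[... 1090 characters left out ...]
14 0.2982 0.0839] [0.4629 0.2845 0.0554]
clip 0.52 [360. 247.  16.  12.] [ 0.4471 -0.1732  0.0406] [ 0.476  -0.1431  0.0699] [ 0.4602 -0.158   0.0551]
rack 0.68 [356. 211.  69. 133.] [ 0.3949 -0.2323 -0.0013] [ 0.692  -0.1002  0.0813] [ 0.5363 -0.1589  0.0304]
short_socket 0.53 [175. 186.  13.  15.] [ 0.6058  0.2448 -0.0001] [0.6335 0.2727 0.0436] [0.6194 0.2599 0.022 ]
oil_tin 0.72 [210. 251.  35.  35.] [ 0.429   0.1411 -0.0039] [0.5037 0.2162 0.0962] [0.462  0.1715 0.0729]
spanner 0.58 [241. 120.  29.  73.] [ 0.6936  0.0688 -0.0035] [0.8762 0.1316 0.0137] [0.7731 0.0983 0.0071]
post_tip 0.47 [359. 250.  14.  16.] [ 0.445  -0.1709  0.0401] [ 0.4761 -0.1431  0.0699] [ 0.46   -0.1562  0.0542]
```

View pics/side.png

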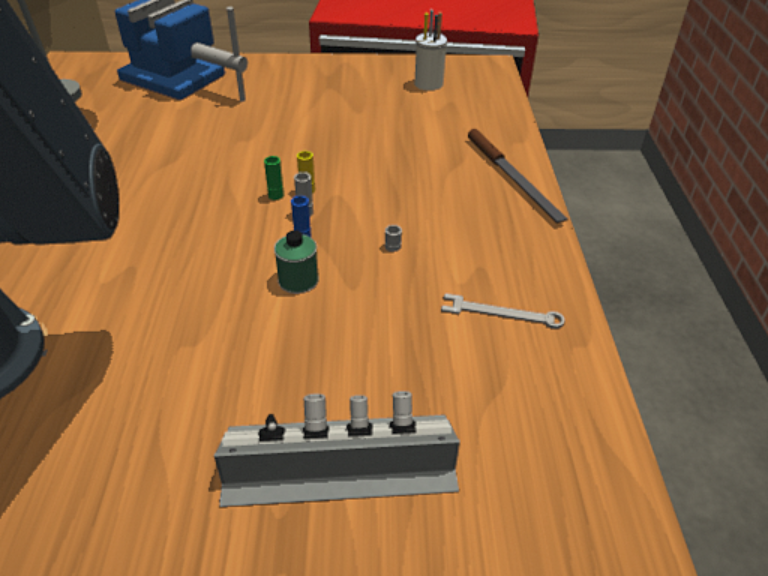

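Run:
```python
from h import *
S=np.load('side.npy',allow_pickle=True).item();T=np.load('top.npy',allow_pickle=True).item()
a=cv2.resize(T['pixels'][225:315,75:235],(800,450),interpolation=cv2.INTER_CUBIC)
cv2.imwrite('pics/topcrop.png',a)
b=cv2.resize(S['pixels'][260:340,140:310],(800,376),interpolation=cv2.INTER_CUBIC)
c=cv2.resize(T['pixels'][205:285,330:400],(220,220),interpolation=cv2.INTER_CUBIC)
out=np.zeros((600,800,3),np.uint8);out[:376]=b;out[378:598,:220]=c
d=cv2.resize(S['pixels'][95:165,180:230],(157,220),interpolation=cv2.INTER_CUBIC);out[378:598,240:397]=d
cv2.imwrite('pics/rack.png',out)
```

```text
(no output)
```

View pics/topcrop.png

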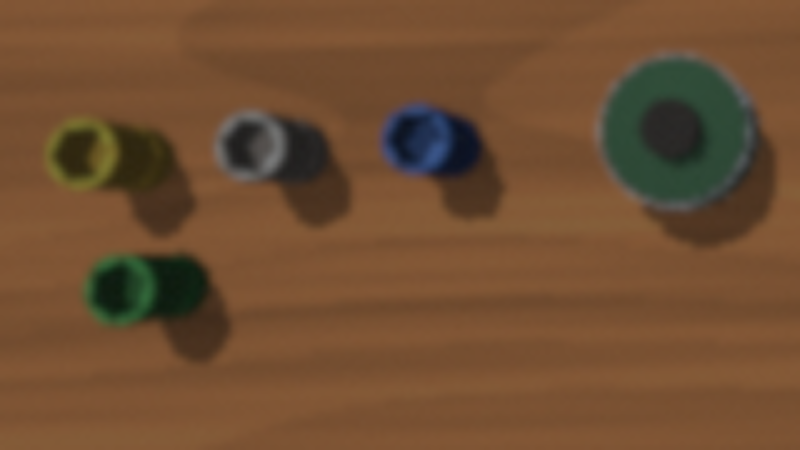

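View pics/rack.png

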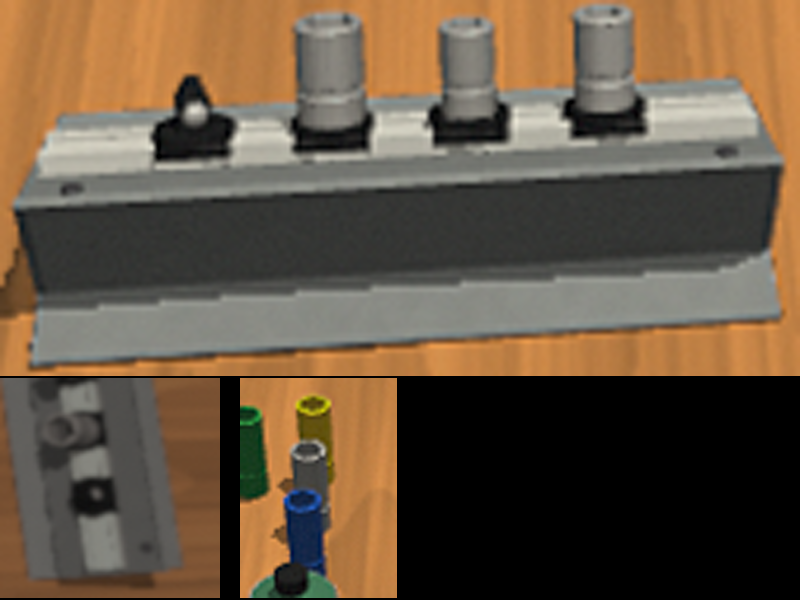

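Taken for the socket: yellow at top (92,255), green (100,283), blue (159,253), short socket (175,186). The plain steel tall one is at top (125,254) and side (203,124), and the crop confirms it. The bare post is at side (181,280) and top (360,247), and it leans toward +y.

```bash
cat > m.py <<'E'
from h import *
np.set_printoptions(precision=4,suppress=True)
print('tip_extent',robot.tip_extent)
S=np.load('side.npy',allow_pickle=True).item();T=np.load('top.npy',allow_pickle=True).item()
def ray(c,u,v):
    f=192/np.tan(np.radians(c['fov_y']/2));E=np.array(c['extrinsics'])
    return E[:3,3],E[:3,:3]@np.array([(u-c['cx'])/f,-(v-c['cy'])/f,-1])
def tri(p,q):
    o,d=ray(S,*p);a,b=ray(T,*q);s=np.linalg.lstsq(np.c_[d,-b],a-o,rcond=None)[0]
    A,B=o+d*s[0],a+b*s[1]; return (A+B)/2,np.linalg.norm(A-B)
print('tip',tri((180.6,277),(360,246.8)))
for n,c in (('side',S),('top',T)):
    P=pts(c);d=c['depth']>0;x,y,z=P[...,0],P[...,1],P[...,2]
    dx=np.gradient(P,axis=1);dy=np.gradient(P,axis=0);N=np.cross(dx,dy);N/=np.linalg.norm(N,axis=-1,keepdims=True)+1e-12
    N*=np.sign((N*(np.array(c['extrinsics'])[:3,3]-P)).sum(-1,keepdims=True))
    box=d&(x>.38)&(x<.71)&(y>-.25)&(y<-.08)
    def plane(m,name):
        Q=P[m]
        for _ in range(5):
            mu=np.median(Q,0);mu=Q.mean(0);w=np.linalg.svd(Q-mu,full_matrices=False)[2][2];w*=np.sign(w[2]+1e-3);r=abs((Q-mu)@w);Q=Q[r<max(.0015,np.median(r)*2.5)]
        print(n,name,len(Q),mu,w,'yaw',np.degrees(np.arctan2(w[1],w[0])),'el',np.degrees(np.arcsin(w[2])))
    ax=np.array([0.05,.572,.819])
    if n=='side': plane(box&(abs(N[...,2])<.3)&(N[...,1]<-.7)&(z>.01)&(z<.06),'back')
    plane(box&(N@ax>.95)&(z>.025)&(z<.07),'slope')
    m=box&(z>.003);
    r=cv2.minAreaRect(P[m][:,:2].astype(np.float32)*1000);print('rect',r)
    # tall things above slope & sockets
    g=c['pixels'].astype(int)
    # steel socket: rim pixels
    k=d&(abs(x-.462)<.03)&(abs(y-.35)<.032)&(z>.06);print('steel z',np.percentile(z[k],[50,90,99]))
    k2=k&(z>.074);Q=P[k2];print('rim',len(Q),(Q.min(0)+Q.max(0))/2,Q.max(0)-Q.min(0))
    k=d&(abs(x-.462)<.03)&(abs(y-.35)<.032)&(z>.012);cc=cv2.minEnclosingCircle(P[k][:,:2].astype(np.float32)*1000);print('circ',cc)
    # bare post area
    k=d&(abs(x-.462)<.02)&(y>-.185)&(y<-.13)&(z>.035)
    dark=k&(g.max(-1)<70);Q=P[dark];print('dark',len(Q),Q.mean(0),Q.min(0),Q.max(0)); j=np.argsort(-z[k])[:6];print(P[k][j])
E
python3 m.py
```

```text
tip_extent 0.1822
tip (array([ 0.4623, -0.155 ,  0.0739]), np.float64(0.000377326823172872))
side back 2005 [ 0.5434 -0.1957  0.0354] [-0.0643  0.9979 -0.0009] yaw 93.68612708120415 el -0.05272850478748832
side slope 800 [ 0.5404 -0.1768  0.0528] [-0.0269  0.4431  0.8961] yaw 93.473088033817 el 63.648577229192774
rect ((538.5166015625, -169.51339721679688), (316.902099609375, 153.77288818359375), 1.9902335405349731)
steel z [0.0732 0.0787 0.0804]
rim 56 [0.4627 0.3531 0.0778] [0.0292 0.0306 0.0076]
circ ((463.6618347167969, 352.9138488769531), 17.707263946533203)
dark 166 [ 0.4612 -0.164   0.0554] [ 0.4435 -0.1764  0.0401] [ 0.4765 -0.1462  0.068 ]
[[ 0.459  -0.1551  0.068 ]
 [ 0.4644 -0.1547  0.0675]
 [ 0.4601 -0.1497  0.0668]
 [ 0.4575 -0.1586  0.0668]
 [ 0.459  -0.1563  0.0667]
 [ 0.4603 -0.1518  0.0666]]
top slope 263 [ 0.5383 -0.1755  0.0525] [-0.0341  0.5227  0.8518] yaw 93.73167587091272 el 58.40887479856402
rect ((544.6852416992188, -164.96282958984375), (169.58958435058594, 328.6943359375), 89.95686340332031)
steel z [0.0774 0.0811 0.0831]
rim 75 [0.4606 0.355  0.0792] [0.0278 0.029  0.009 ]
circ ((461.3047790527344, 355.29852294921875), 15.223926544189453)
dark 195 [ 0.4611 -0.159   0.0538] [ 0.445  -0.1771  0.0382] [ 0.4761 -0.1431  0.0699]
[[ 0.4578 -0.147   0.0699]
 [ 0.4621 -0.1519  0.0689]
 [ 0.4556 -0.1493  0.0687]
 [ 0.4602 -0.1431  0.0684]
 [ 0.46   -0.1497  0.0683]
 [ 0.4578 -0.1497  0.0675]]
```

>>> step_arm:
  rows:
    - [0.046,0.045,0,0,0,4]
    - [0.046,0.045,0,0,0,4]
    - [0.046,0.045,0,0,0,4]
    - [0.046,0.045,0,0,0,4]
    - [0.046,0.045,0,0,0,4]
    - [0.046,0.045,0,0,0,4]
    - [0,0.05,0,0,0,4]
    - [0,0.05,0,0,0,4]
    - [0,0.05,0,0,0,4]
    - [0,0.05,0,0,0,4]
    - [0,0.05,0,0,0,4]
    - [0,0.05,0,0,0,4]
  jaw: 0.07

```text
time: 2.3
position: [0.4532, -0.0332, 0.4051]
tool_rot: [0.842, 0.54, 0.0, 0.0]
ft_force: [0.8, -0.4, -0.1]
grip_width: 0.0699
grip_force: 0.0
```

>>> step_arm:
  rows:
    - [0,0.054,0,0,0,3.5]
    - [0,0.054,0,0,0,3.5]
    - [0,0.054,0,0,0,3.5]
    - [0,0.054,0,0,0,3.5]
    - [0,0.054,0,0,0,3.5]
    - [0,0.054,0,0,0,3.5]
    - [0,0.054,0,0,0,3.8]
    - [0,0,0,0,0,0]
    - [0,0,0,0,0,0]

```text
time: 3.42
position: [0.4529, 0.3432, 0.4045]
tool_rot: [0.707, 0.707, -0.001, 0.0]
ft_force: [1.2, -0.6, -0.0]
grip_width: 0.0698
grip_force: 0.0
```

>>> step_arm:
  rows:
    - [0.0045,0.0055,-0.02,0,0,0]
    - [0.0045,0.0055,-0.02,0,0,0]
    - [0,0,-0.03,0,0,0]
    - [0,0,-0.03,0,0,0]
    - [0,0,-0.03,0,0,0]
    - [0,0,-0.025,0,0,0]
    - [0,0,-0.0155,0,0,0]
    - [0,0,-0.01,0,0,0]
    - [0,0,0,0,0,0]
    - [0,0,0,0,0,0]

```text
time: 4.68
position: [0.4626, 0.3545, 0.225]
tool_rot: [0.707, 0.707, 0.001, 0.0]
ft_force: [0.5, -0.8, 0.4]
grip_width: 0.0704
grip_force: 0.0
```

```bash
cat > snap.py <<'E'
import sys
from h import *
np.set_printoptions(precision=4,suppress=True)
o=get_obs();print(o['time'],o['position'],o['tool_rot'],o['ft_force'],o['moment'],o['grip_width'],o['grip_force'],o['q'])
def crop(n,b,w,h):
    c=camera(n);np.save(f'{n}_{sys.argv[1]}.npy',c,allow_pickle=True);return cv2.resize(c['pixels'][b[1]:b[3],b[0]:b[2]],(w,h),interpolation=cv2.INTER_CUBIC)
bs=list(map(int,sys.argv[2].split(',')));bt=list(map(int,sys.argv[3].split(',')))
cv2.imwrite(f'pics/{sys.argv[1]}.png',np.hstack([crop('side',bs,400,400*(bs[3]-bs[1])//(bs[2]-bs[0])),crop('top',bt,400,400*(bs[3]-bs[1])//(bs[2]-bs[0]))]))
E
python3 snap.py pre 150,60,270,180 80,200,200,320
```

```text
4.675 [0.4626 0.3545 0.225 ] [0.7069 0.7073 0.0008 0.0002] [ 0.4634 -0.7552  0.4166] [-0.0384 -0.0317 -0.0035] 0.07040604755346026 0.0 [0.4622 0.7266 1.671  0.     0.7424 0.4616]
```

View pics/pre.png

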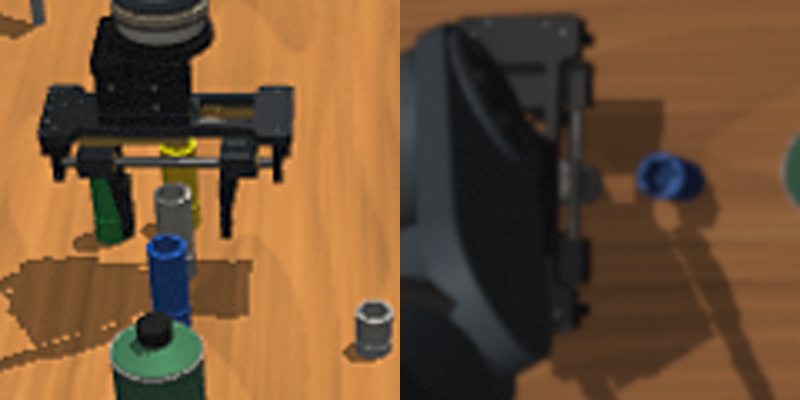

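The steel socket sits between the fingers (crop about (173,195)), with the neighbours clear. I'm closing the gripper and lifting.

>>> step_arm:
  rows:
    - [0,0,0,0,0,0]
    - [0,0,0,0,0,0]
    - [0,0,0,0,0,0]
    - [0,0,0,0,0,0]
    - [0,0,0,0,0,0]
    - [0,0,0,0,0,0]
  jaw: 0.0
  squeeze: 45

```text
time: 5.52
position: [0.462, 0.3543, 0.2242]
tool_rot: [0.707, 0.707, -0.0, -0.0]
ft_force: [-0.6, -0.1, 0.7]
grip_width: 0.0291
grip_force: 45.5
```

>>> step_arm:
  rows:
    - [0,0,0.01,0,0,0]
    - [0,0,0.03,0,0,0]
    - [0,0,0.04,0,0,0]
    - [0,0,0.05,0,0,0]
    - [0,0,0.04,0,0,0]
    - [0,0,0,0,0,0]

```text
time: 6.28
position: [0.463, 0.3547, 0.3981]
tool_rot: [0.707, 0.707, 0.004, 0.001]
ft_force: [-0.0, -0.2, -3.4]
grip_width: 0.029
grip_force: 45.5
```

>>> step_arm:
  rows:
    - [-0.0012,-0.036,-0.004,-3.5,0,0]
    - [-0.0012,-0.036,-0.006,-3.5,0,0]
    - [-0.0012,-0.036,-0.011,-3.5,0,0]
    - [-0.0012,-0.036,-0.013,-3.5,0,0]
    - [-0.0012,-0.036,-0.015,-3.5,0,0]
    - [-0.0012,-0.036,-0.015,-3.5,0,0]
    - [-0.0012,-0.036,-0.015,-3.5,0,0]
    - [-0.0012,-0.036,-0.016,-3.5,0,0]
    - [-0.0012,-0.036,-0.016,-3.5,0,1.8]
    - [-0.0012,-0.036,-0.016,-3.5,0,1.9]
    - [0,0,0,0,0,0]
    - [0,0,0,0,0,0]

```text
time: 7.78
position: [0.4499, -0.0055, 0.2665]
tool_rot: [0.652, 0.696, -0.207, 0.217]
ft_force: [-0.1, -0.0, -2.2]
grip_width: 0.0295
grip_force: 45.5
```

```bash
python3 snap.py hov 130,220,240,330 310,200,420,310
python3 - <<'E'
from h import *
from scipy.spatial.transform import Rotation as R
o=get_obs();r=R.from_quat(o['tool_rot']).as_matrix();print(r, 'drive end',o['position']+.2245*r[:,2])
for n in('side','top'):
    c=np.load(f'{n}_hov.npy',allow_pickle=True).item();a=np.array([-.037,.572,.819]);s=np.array([.4607,-.1634,.05])
    print(n,'seat',proj(c,s),'tip',proj(c,s+.02*a),'drive',proj(c,o['position']+.2245*r[:,2]))
E
```

```text
7.775 [ 0.4499 -0.0055  0.2665] [ 0.652   0.6965 -0.2069  0.2168] [-0.0754 -0.0061 -2.2108] [ 0.6676 -0.0808  0.0438] 0.029505115425199523 45.50873000174761 [-0.1043  0.5948  1.9973 -1.0153  0.7267  0.673 ]
[[-0.05601083  0.99783194  0.03455719]
 [ 0.81786459  0.06570624 -0.57164691]
 [-0.57267817 -0.00375532 -0.81977168]] drive end [ 0.45804591 -0.13331986  0.08317314]
side seat (np.float64(180.409610344469), np.float64(288.5946331020199)) tip (np.float64(179.79744818610487), np.float64(278.1261734474893)) drive (np.float64(178.9557038122845), np.float64(264.2949550975069))
top seat (np.float64(361.10706339259673), np.float64(247.90837059805432)) tip (np.float64(357.8142994125261), np.float64(248.0213405217726)) drive (np.float64(351.1631347388977), np.float64(248.7756303461644))
```

View pics/hov.png

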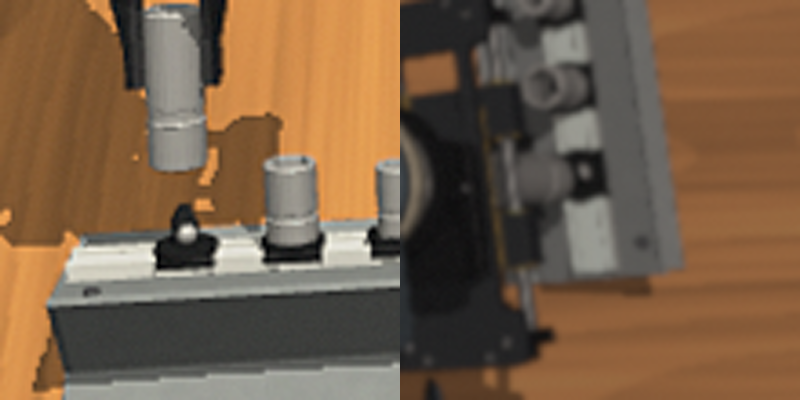

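Run:
```python
from h import *
from scipy.optimize import minimize
a=np.array([-.037,.572,.819]);a/=np.linalg.norm(a);r=np.array([.998,.064,0]);e=np.cross(a,r)
th=np.linspace(0,2*np.pi,40)
rows=[]
for n,b in(('side',(165,266,197,298)),('top',(344,232,376,264))):
    c=np.load(f'{n}.npy',allow_pickle=True).item()
    im=cv2.resize(c['pixels'][b[1]:b[3],b[0]:b[2]],(290,290),interpolation=cv2.INTER_CUBIC)
    k=290/32; row=[im.copy()]
    def sh(P): u,v=proj(c,P);return np.stack([(u-b[0]+.5)*k,(v-b[1]+.5)*k],-1).astype(np.int32)
    s=np.array([.4623,-.161,.05])
    m=im.copy();cv2.polylines(m,[sh(s+.0165*(np.cos(th)[:,None]*r+np.sin(th)[:,None]*e))],1,(0,255,255))
    cv2.line(m,tuple(sh(s).tolist()),tuple(sh(s+.02*a).tolist()),(0,0,255));row.append(m)
    rows.append(np.hstack(row))
cv2.imwrite('pics/fit.png',np.vstack(rows))
```

```text
(no output)
```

View pics/fit.png

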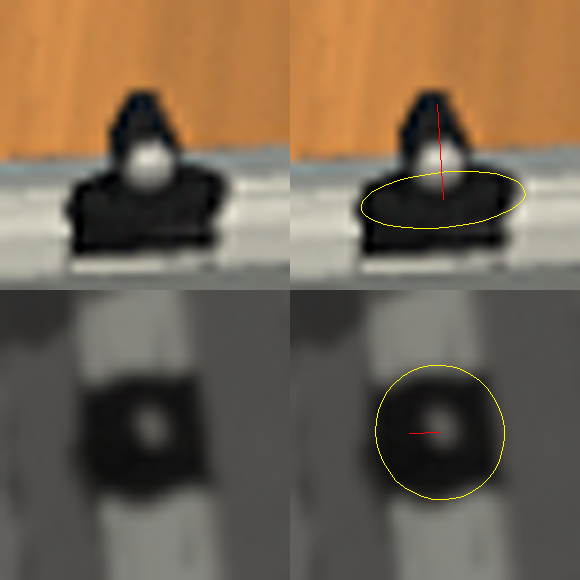

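The bare post's collar ellipse is centred at side (181,287) and top (360,247.5). The refined seat is about (0.4615, -0.160, 0.05), and the bright spring bead faces -y.

>>> step_arm:
  rows:
    - [0.001,-0.0013,0.001,0,0,0]
    - [0.0009,-0.0012,0.0009,0,0,0]
    - [0.0003,-0.005,-0.007,0,0,0]
    - [0.0004,-0.0058,-0.0084,0,0,0]
    - [0,0,0,0,0,0]
    - [0,0,0,0,0,0]

```text
time: 8.62
position: [0.4528, -0.0192, 0.2535]
tool_rot: [0.652, 0.696, -0.207, 0.218]
ft_force: [0.3, 0.8, -2.8]
grip_width: 0.0291
grip_force: 45.5
```

```bash
cat > st.py <<'E'
from h import *
from scipy.spatial.transform import Rotation as R
np.set_printoptions(precision=4,suppress=True)
a=np.array([-.037,.572,.819]);a/=np.linalg.norm(a);r=np.array([.998,.064,0]);e=np.cross(a,r);M=np.c_[r,e,a]
o=get_obs();m=R.from_quat(o['tool_rot']).as_matrix();d=o['position']+.2245*m[:,2]-np.array([.4615,-.1603,.05])
print('t',o['time'],'face r,e,a mm',1000*d@M,'F',o['ft_force']@M,'Mom',o['moment']@M,'tz',m[:,2]@M,'yang',np.degrees(np.arctan2(m[:,1]@e,m[:,1]@r)),'w',o['grip_width'])
print('rotvec about a per deg',a,'q6',o['q'][5])
E
python3 st.py;python3 snap.py hov2 140,240,220,320 320,210,400,290
```

```text
t 8.625 face r,e,a mm [-0.5171 -0.8177 23.2868] F [ 0.395   2.1873 -1.8467] Mom [ 0.6708 -0.097  -0.0275] tz [-0.0038 -0.     -1.    ] yang 0.180324556516991 w 0.029052022500508423
rotvec about a per deg [-0.037   0.5722  0.8193] q6 0.7070029356754892
8.625 [ 0.4528 -0.0192  0.2535] [ 0.6518  0.6963 -0.2073  0.2177] [ 0.3473  0.7569 -2.767 ] [ 0.6755 -0.052   0.0333] 0.029052022500508423 45.50881914328784 [-0.1342  0.624   2.001  -1.0678  0.6977  0.707 ]
```

View pics/hov2.png

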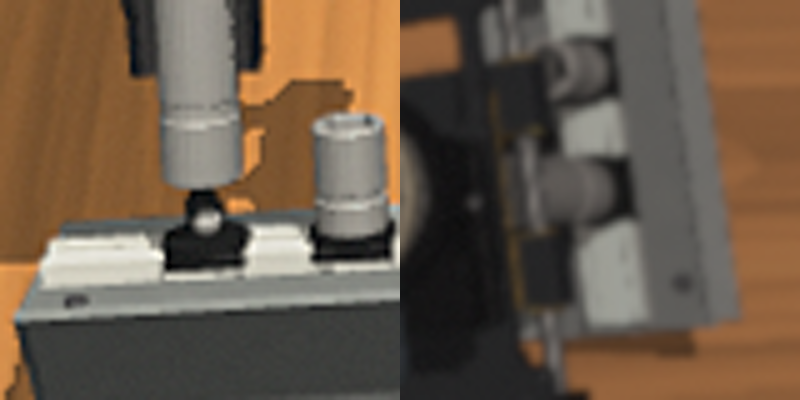

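>>> step_arm:
  rows:
    - [0.0007,0.0004,-0.0003,0,0,0]
    - [0.0001,-0.0011,-0.0016,0,0,0]
    - [0.0001,-0.0011,-0.0016,0,0,0]
    - [0,-0.0009,-0.0012,0,0,0]
    - [0,-0.0009,-0.0012,0,0,0]
    - [0,-0.0006,-0.0008,0,0,0]
    - [0,0,0,0,0,0]

```text
time: 9.6
position: [0.4537, -0.0232, 0.2469]
tool_rot: [0.652, 0.696, -0.207, 0.218]
ft_force: [-0.4, 0.4, -2.8]
grip_width: 0.0292
grip_force: 45.5
```

```bash
python3 st.py
```

```text
t 9.6 face r,e,a mm [ 0.2438 -0.4496 15.5784] F [-0.3357  1.9183 -2.0434] Mom [ 0.6852 -0.0679 -0.1068] tz [-0.0033 -0.     -1.    ] yang 0.18101230051056508 w 0.02924285758377294
rotvec about a per deg [-0.037   0.5722  0.8193] q6 0.726743641621877
```

No contact yet at 15.6 mm, so I'm creeping down.

>>> step_arm:
  rows:
    - [0,-0.0006,-0.0008,0,0,0]
    - [0,-0.0006,-0.0008,0,0,0]
    - [0,-0.0003,-0.0004,0,0,0]

```text
time: 9.98
position: [0.4534, -0.0244, 0.245]
tool_rot: [0.652, 0.696, -0.207, 0.218]
ft_force: [-0.8, 3.6, -0.6]
grip_width: 0.0292
grip_force: 45.5
```

```bash
python3 st.py
```

```text
t 9.975 face r,e,a mm [-0.1171 -0.2141 13.3167] F [-0.593   3.3937  1.5913] Mom [ 1.0352  0.2542 -0.1076] tz [-0.0033  0.0004 -1.    ] yang 0.17971573730368998 w 0.029181521752275747
rotvec about a per deg [-0.037   0.5722  0.8193] q6 0.7334606412925272
```

>>> step_arm:
  rows:
    - [0,0.0001,-0.0005,0,0,0]
    - [0,0,0,-0.15,2.29,3.28]
    - [0,0,0,-0.15,2.29,3.28]
    - [0,0,0,-0.15,2.29,3.28]

```text
time: 10.48
position: [0.4535, -0.0242, 0.2443]
tool_rot: [0.574, 0.761, -0.229, 0.195]
ft_force: [-1.3, 4.4, -2.3]
grip_width: 0.0291
grip_force: 45.5
```

```bash
python3 st.py
```

```text
t 10.475 face r,e,a mm [ 0.0583  0.3272 12.8466] F [-1.0076  4.983   0.7226] Mom [ 1.2726  0.1914 -0.134 ] tz [-0.0029  0.0004 -1.    ] yang 12.31448105140494 w 0.02912865527946403
rotvec about a per deg [-0.037   0.5722  0.8193] q6 0.5245587320644286
```

>>> step_arm:
  rows:
    - [0,0.0003,-0.001,0,0,0]
    - [0,0,0,-0.15,2.29,3.28]
    - [0,0,0,-0.15,2.29,3.28]
    - [0,0,0,-0.15,2.29,3.28]

```text
time: 10.98
position: [0.4535, -0.024, 0.2435]
tool_rot: [0.492, 0.817, -0.248, 0.17]
ft_force: [-2.1, 3.2, -1.0]
grip_width: 0.0288
grip_force: 45.5
```

```bash
python3 st.py
```

```text
t 10.975 face r,e,a mm [ 0.1476  0.6444 12.3456] F [-1.9353  3.36    1.0816] Mom [ 1.1748  0.2428 -0.0622] tz [-0.0026 -0.0011 -1.    ] yang 24.26311654622719 w 0.02879219406922282
rotvec about a per deg [-0.037   0.5722  0.8193] q6 0.3212546184571056
```

>>> step_arm:
  rows:
    - [-0.0003,0,-0.0007,0,0,0]
    - [0,0,0,-0.15,2.29,3.28]
    - [0,0,0,-0.15,2.29,3.28]
    - [0,0,0,-0.15,2.29,3.28]

```text
time: 11.48
position: [0.4534, -0.0241, 0.2428]
tool_rot: [0.404, 0.864, -0.265, 0.144]
ft_force: [-1.4, 3.9, -1.2]
grip_width: 0.0289
grip_force: 45.5
```

```bash
python3 st.py
```

```text
t 11.475 face r,e,a mm [ 0.2328  0.8215 11.7084] F [-1.1457  3.9521  1.246 ] Mom [ 1.1926  0.1696 -0.0594] tz [-0.0018 -0.0019 -1.    ] yang 36.24697074543589 w 0.028857920494445813
rotvec about a per deg [-0.037   0.5722  0.8193] q6 0.11690147439978432
```

>>> step_arm:
  rows:
    - [0,0,-0.0007,0,0,0]
    - [0,0,0,-0.15,2.29,3.28]
    - [0,0,0,-0.15,2.29,3.28]
    - [0,-0.0003,-0.0004,0,0,0]

```text
time: 11.98
position: [0.4534, -0.0246, 0.2416]
tool_rot: [0.344, 0.889, -0.274, 0.126]
ft_force: [-1.8, 2.7, -2.4]
grip_width: 0.029
grip_force: 45.5
```

```bash
python3 st.py
```

```text
t 11.975 face r,e,a mm [ 0.1684  0.913  10.3771] F [-1.5817  3.6712 -0.3163] Mom [ 1.1224  0.2004 -0.0843] tz [-0.002  -0.0026 -1.    ] yang 44.073471482881665 w 0.029017602792911493
rotvec about a per deg [-0.037   0.5722  0.8193] q6 -0.014875861898583816
```

>>> step_arm:
  rows:
    - [0,-0.0003,-0.0004,0,0,0]
    - [0,-0.0003,-0.0004,0,0,0]
    - [0,-0.0003,-0.0004,0,0,0]

```text
time: 12.35
position: [0.4533, -0.0254, 0.2406]
tool_rot: [0.343, 0.89, -0.274, 0.126]
ft_force: [-1.9, 4.1, -0.7]
grip_width: 0.0288
grip_force: 45.5
```

```bash
python3 st.py
```

```text
t 12.35 face r,e,a mm [0.0885 0.8736 9.1411] F [-1.6108  3.8025  1.8335] Mom [ 1.1641  0.2568 -0.0254] tz [-0.0018 -0.0026 -1.    ] yang 44.184585488591985 w 0.0288442180461025
rotvec about a per deg [-0.037   0.5722  0.8193] q6 -0.012900325443376402
```

>>> step_arm:
  rows:
    - [0,0,0,-0.15,2.29,3.28]
    - [0,-0.0003,-0.0004,0,0,0]
    - [0,0,0,0,0,0]

```text
time: 12.72
position: [0.4535, -0.0258, 0.2401]
tool_rot: [0.312, 0.901, -0.279, 0.116]
ft_force: [-2.1, 3.6, -2.3]
grip_width: 0.0289
grip_force: 45.5
```

```bash
python3 st.py
```

```text
t 12.725 face r,e,a mm [0.2668 0.7913 8.5578] F [-1.8392  4.3916  0.2146] Mom [ 1.1853  0.1587 -0.0435] tz [-0.0014 -0.0027 -1.    ] yang 48.15385614100326 w 0.028907820784988807
rotvec about a per deg [-0.037   0.5722  0.8193] q6 -0.08040701970876603
```

>>> step_arm:
  rows:
    - [0,0,0,-0.15,2.29,3.28]
    - [0,-0.0003,-0.0004,0,0,0]
    - [0,-0.0003,-0.0004,0,0,0]
    - [0,0,0,0,0,0]

```text
time: 13.22
position: [0.4536, -0.0264, 0.2393]
tool_rot: [0.28, 0.911, -0.283, 0.107]
ft_force: [-0.2, 3.5, -1.5]
grip_width: 0.0291
grip_force: 45.5
```

```bash
python3 st.py
```

```text
t 13.225 face r,e,a mm [0.4695 0.6962 7.5286] F [0.0542 3.6969 0.792 ] Mom [ 1.1733  0.0297 -0.0852] tz [-0.0009 -0.0029 -1.    ] yang 52.18040340751409 w 0.029086940649936513
rotvec about a per deg [-0.037   0.5722  0.8193] q6 -0.1475287768752232
```

>>> step_arm:
  rows:
    - [0,-0.0005,-0.001,0,0,0]
    - [0,-0.0005,-0.001,0,0,0]
    - [0,0,0,0,0,0]

```text
time: 13.6
position: [0.4536, -0.0276, 0.2373]
tool_rot: [0.28, 0.911, -0.283, 0.106]
ft_force: [-0.4, 2.6, -2.8]
grip_width: 0.0288
grip_force: 45.5
```

```bash
python3 st.py
```

```text
t 13.6 face r,e,a mm [0.3765 0.7981 5.1685] F [-0.1966  3.7384 -0.802 ] Mom [ 0.912  -0.0073 -0.0264] tz [-0.0013 -0.0033 -1.    ] yang 52.21798305331803 w 0.028802224344329556
rotvec about a per deg [-0.037   0.5722  0.8193] q6 -0.14106550493683973
```

>>> step_arm:
  rows:
    - [0,-0.0005,-0.0009,0,0,0]
    - [0,-0.0006,-0.0008,0,0,0]
    - [0,-0.0006,-0.0008,0,0,0]
    - [0,0,0,0,0,0]

```text
time: 14.1
position: [0.4536, -0.0292, 0.2348]
tool_rot: [0.28, 0.911, -0.283, 0.106]
ft_force: [-0.7, 0.2, -2.6]
grip_width: 0.029
grip_force: 45.5
```

```bash
python3 st.py
```

```text
t 14.1 face r,e,a mm [0.2846 0.888  2.1752] F [-0.6418  1.7375 -2.004 ] Mom [ 0.7648 -0.0865 -0.0915] tz [-0.0012 -0.0032 -1.    ] yang 52.22188761599453 w 0.028955375502605518
rotvec about a per deg [-0.037   0.5722  0.8193] q6 -0.13240771399704881
```

>>> step_arm:
  rows:
    - [0,-0.0006,-0.0008,0,0,0]
    - [0,-0.0003,-0.0004,0,0,0]
    - [0,0,0,0,0,0]

```text
time: 14.48
position: [0.4536, -0.03, 0.2336]
tool_rot: [0.28, 0.911, -0.283, 0.106]
ft_force: [0.2, 0.5, -1.0]
grip_width: 0.0292
grip_force: 45.5
```

```bash
python3 st.py;python3 snap.py ins 140,240,220,320 320,210,400,290
```

```text
t 14.475 face r,e,a mm [0.1497 0.9207 0.7745] F [ 0.1941  0.9874 -0.5396] Mom [ 0.6932 -0.1423 -0.0712] tz [-0.0012 -0.0031 -1.    ] yang 52.21879434415304 w 0.029210287651339314
rotvec about a per deg [-0.037   0.5722  0.8193] q6 -0.12819432814115825
14.475 [ 0.4536 -0.03    0.2336] [ 0.2798  0.9113 -0.2827  0.1064] [ 0.1617  0.5109 -1.0082] [ 0.7019 -0.1126  0.0235] 0.029210287651339314 45.52706179674715 [-0.1581  0.668   2.0104 -1.1482  0.664  -0.1282]
```

View pics/ins.png

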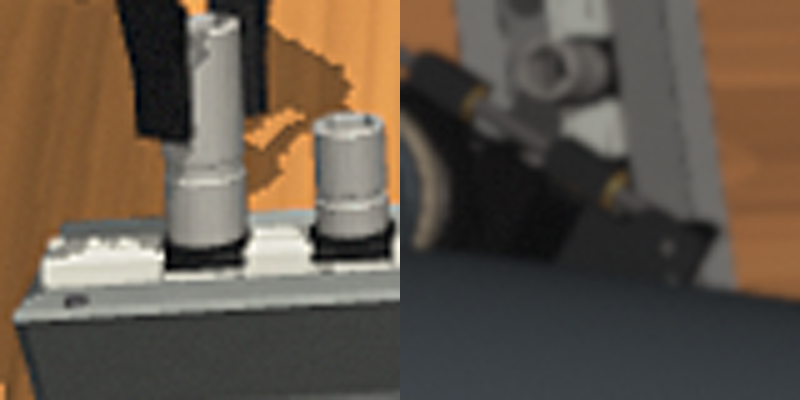

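The picture shows the socket down on the post, with its lower rim near the collar at crop (205,240). I'm pressing it home until the force rises.

>>> step_arm:
  rows:
    - [0,-0.0003,-0.0004,0,0,0]
    - [0,-0.0003,-0.0004,0,0,0]
    - [0,-0.0003,-0.0004,0,0,0]
    - [0,0,0,0,0,0]

```text
time: 15.08
position: [0.4532, -0.0301, 0.2335]
tool_rot: [0.279, 0.911, -0.283, 0.107]
ft_force: [-1.9, 8.3, 9.0]
grip_width: 0.029
grip_force: 45.6
```

```bash
python3 st.py
```

```text
t 15.075 face r,e,a mm [0.1936 0.8439 0.5841] F [-1.3475  1.7548 12.2058] Mom [ 0.7682 -0.0042 -0.0087] tz [ 0.0005 -0.0036 -1.    ] yang 52.22484442042197 w 0.02903976181118935
rotvec about a per deg [-0.037   0.5722  0.8193] q6 -0.12398411143156052
```

>>> step_arm:
  rows:
    - [0,0.0005,0.0007,0,0,0]
    - [0,0,0,0,0,0]

```text
time: 15.32
position: [0.4535, -0.0301, 0.2335]
tool_rot: [0.28, 0.911, -0.283, 0.107]
ft_force: [0.0, 6.9, 5.8]
grip_width: 0.029
grip_force: 45.6
```

>>> step_arm:
  rows:
    - [0,0,0,0,0,0]
    - [0,0,0,0,0,0]
    - [0,0,0,0,0,0]
    - [0,0,0,0,0,0]
    - [0,0,0,0,0,0]
  jaw: 0.055

```text
time: 15.95
position: [0.4535, -0.0305, 0.2331]
tool_rot: [0.28, 0.911, -0.283, 0.106]
ft_force: [-0.7, -0.2, 0.0]
grip_width: 0.0546
grip_force: 0.0
```

```bash
python3 st.py
```

```text
t 15.95 face r,e,a mm [-0.0513  0.9129  0.0772] F [-0.7404 -0.1667 -0.0658] Mom [ 0.4046 -0.1139 -0.088 ] tz [-0.0015 -0.0031 -1.    ] yang 52.21980404905214 w 0.05464582229845935
rotvec about a per deg [-0.037   0.5722  0.8193] q6 -0.12647979596438583
```

Released cleanly. I'm retreating along the post axis.

>>> step_arm:
  rows:
    - [-0.0004,0.0057,0.0082,0,0,0]
    - [-0.0007,0.0114,0.0164,0,0,0]
    - [-0.0007,0.0114,0.0164,0,0,0]
    - [-0.0011,0.0171,0.0246,0,0,0]
    - [-0.0011,0.0171,0.0246,0,0,0]
    - [-0.0011,0.0171,0.0246,0,0,0]
    - [0,0.04,0.03,0,0,0]
    - [0,0.04,0.03,0,0,0]
    - [0,0.04,0.02,0,0,0]
    - [0,0,0,0,0,0]
    - [0,0,0,0,0,0]

```text
time: 17.32
position: [0.4476, 0.1694, 0.4278]
tool_rot: [0.279, 0.911, -0.283, 0.106]
ft_force: [0.2, -0.7, 0.2]
grip_width: 0.0549
grip_force: 0.0
```

```bash
python3 st.py;python3 snap.py fin 140,240,220,320 320,210,400,290
python3 - <<'E'
from h import *
np.set_printoptions(precision=4,suppress=True)
s=np.array([.4615,-.1603,.05]);a=np.array([-.037,.572,.819])
for n in('side','top'):
    c=np.load(f'{n}_fin.npy',allow_pickle=True).item()
    print(n,'far-end expected',s+.08*a,np.array(proj(c,s+.08*a)))
    Q=pts(c)[(c['depth']>0)];k=(abs(Q[:,0]-.459)<.03)&(abs(Q[:,1]+.13)<.05)&(Q[:,2]>.06)&(Q[:,2]<.16);h=(Q[k]-s)@a;print(np.percentile(h,[90,97,99.5])) if k.any() else 0
E
```

```text
t 17.325 face r,e,a mm [  6.7966  52.9551 274.1507] F [ 0.1815 -0.7155 -0.259 ] Mom [ 0.3777 -0.105  -0.1225] tz [-0.0019 -0.0031 -1.    ] yang 52.2952384522065 w 0.05492474569210365
rotvec about a per deg [-0.037   0.5722  0.8193] q6 -0.4370637417875598
17.325 [0.4476 0.1694 0.4278] [ 0.2793  0.9115 -0.2829  0.1059] [ 0.2282 -0.7215  0.1981] [ 0.3869 -0.1317 -0.04  ] 0.05492474569210365 0.0 [ 0.2746  0.3651  1.7302 -0.6319  1.2624 -0.4371]
side far-end expected [ 0.4585 -0.1145  0.1155] [178.571  244.9801]
[0.0772 0.0801 0.081 ]
top far-end expected [ 0.4585 -0.1145  0.1155] [345.7063 248.0432]
[0.0808 0.0831 0.0848]
```

View pics/fin.png

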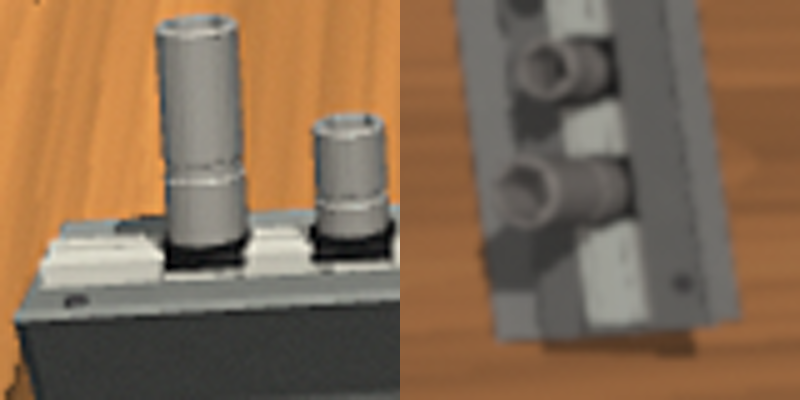

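The socket hangs in line with the post. Its rim sits on the collar at side crop (205,240), and its far end is 80–83 mm out, as expected for fully home. The robot is clear.

```bash
python3 -c "from rig import hand_in; print(hand_in())"
```

```text
the job is handed in; nothing more can be done
None
```

The steel deep socket hangs on the bare post, drive end first and pushed home against the collar with about 14 N; I let go, moved the arm clear without disturbing anything else that I could see, and handed in at about 17 s.

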